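Move the tall serving board from the rack to the drying stand

TASK

Slide the tall, narrow wooden serving board up out of the wire rack and stand it upright in the empty single-slot drying stand, lowered gently until it rests on the bottom of the slot and not left sticking out past either end of the stand. Do not drop it in, and leave the other two boards in their slots and the jar and stopper where they are.

Things in the scene. Friction and masses are not known exactly. Their poses are not given: they have to be found in the camera images.
- tall_board: The thing to move: a plain wooden serving board, the tallest and narrowest of the three in the rack (all sizes here in mm): 90 wide (its x) x 10 thick (its y) x 150 high (its z), mass about 0.12 kg. Origin at the centre of its lower edge. It starts upright in any one of the rack's three slots, its lower edge on the rack's base 12 above the worktop, so its top edge is 162 above the worktop, at least 45 higher than the other boards' tops. Its x runs along the slot.
- square_board: A board of the same wood, 120 wide (x) x 10 thick (y) x 105 high (z), in another slot of the rack; stays there. Origin at the centre of its lower edge.
- wide_board: A board of the same wood, 140 wide (x) x 10 thick (y) x 85 high (z), in another slot of the rack; stays there. Origin at the centre of its lower edge.
- rack: Fixed board rack: dark wooden base 110 (x) x 190 (y) x 12 high with six upright steel wire hoops of 6 wire, in three pairs. Each pair makes a slot 13 wide that runs along the rack's x; the slots' centres are at y = -60, 0 and +60. Hoop tops are 70 above the worktop, hoops 96 long. Low wall cabinets hang over the rear of the worktop, behind the work: keep the arm out from under them. Origin at the centre of its underside, on the worktop.
- stand: Fixed, empty drying stand of dark wood: base 120 (x) x 80 (y) x 10 high with two upright cheeks, 90 long, that leave one slot running along the stand's x through its centre, open at both ends. The slot is 20 wide between heights 10 (its bottom) and 60 and flares to 40 wide at the top, 70 above the worktop (67 wide outside). A board let go there leans against a cheek by up to about 11 degrees. Origin at the centre of its underside, on the worktop.
- olive_jar: Bystander: olive jar with a lid, 63 diameter x 110 high, standing behind the work. Origin at the centre of its underside.
- bottle_stopper: Bystander: small bottle stopper, 35 diameter x 52 high, standing behind the work. Origin at the centre of its underside.
Mind the look-alikes: they are no part of the job. What is shaped like the stand but orange or turquoise is not meant.

How it is judged:
By the outcome, as a careful person would: the job done as asked, in the order asked, and still so for the second after the job is handed in, with the robot touching nothing.
It also fails if it takes over 51 s, if anything falls off the work surface, if the arm or the gripper's body presses on something with over 40 N, if the wrist force passes 120 N, or if a joint passes its speed limit or range.

ROBOT

A 6-joint arm with a two-finger parallel gripper is mounted at the origin on a cart in front of the work surface, level with it; the furniture and walls round the work are solid. World frame = base frame: x ahead of the robot, y to its left, z up, the work surface at z = 0. Lengths are in m, angles in degrees, forces in N, time in s.
With the tool pointing down it reaches from about 0.375 to 0.9 m from the base axis. Payload 3.1 kg.
Tool frame: the origin (TCP) lies midway between the tips of the shut fingers; the grasp point (between the pads) lies 19 mm behind it; z points along the fingers, y is the direction in which the jaws open and shut (so a half turn about z gives the same grasp; the last joint's range is limited). The gripper opens to 87 mm and grips with 3 to 60 N. Pads are 19 mm wide; open, the fingers measure 117 mm over their backs; the gripper's body (75 mm by 190 mm) begins 51 mm behind the grasp point.
Start: joints at [58.069, 30.224, 82.088, -0, 67.689, -10.227], TCP at [0.231, 0.581, 0.223] pointing down, gripper open.
Joint ranges: [-176.69, 176.69], [-43.24, 126.21], [12.49, 139.97], [-82, 262], [0, 151.66], [-163.58, 163.58]. Speed limits (degrees/s): [159.86, 159.86, 180, 180, 180, 180].

INTERFACE

Orientations are given as a 3x3 rotation matrix whose columns are the frame's x, y, z axes.
In Python, from rig import bot gives the robot as it stands.
- The arm moves only by the tool carry_out, never from a script. Its arguments are lists of equal length, an entry for each row: "grip": the gripper's target within -1 to 1 (fully open at 1, half-way at 0, shut at -1); "slide": the shift along the tool's x, y, z in mm, a list of three; "twist": the turn, a rotation vector about the tool's x, y, z in rad, a list of three. In form: {"grip": [grip, ...], "slide": [[dx, dy, dz], ...], "twist": [[wx, wy, wz], ...]}. A call has 1 to 12 rows; each row shifts and turns the pose as measured when the row begins, along the tool's axes as they then stand; what a row does not reach is not made up. A row lasts 1/10 s, in which the tool goes at most 50 mm and 8.59 degrees, less where a joint would pass 70% of its speed; a pose out of reach is approached as far as the arm can. A call is refused whole if a number of a shift passes 50 or a number of a turn 0.15, either way. A call with a gripper value outside its range is refused whole. The fingers move at their own pace and stop on an object; the grip force is fixed at half the most. Time passes only in rows, so rows that do not move let the fingers close. It gives the time, the measured TCP pose, the force and the opening at its end, in the units of the state.
- bot.read_state(): the state, without advancing time (a new reading comes with each control period).
- bot.capture(name): name is "scene" or "top" or "wrist"; returns a dict with "color" (400x640x3 uint8, red, green, blue), "depth" (400x640 float32, m along the optical axis (not along the pixel's ray), 0 where there is no reading), "fx", "fy", "cx", "cy" (pixels), "position" and "rotation" of the camera in the world; the wrist camera has in their place "T_tool_cam" (4x4, takes a point from camera to tool coordinates, whose origin is the TCP and whose axes are the flange's). Camera axes: x right, y up, looking along -z (the intrinsics and any distortion apply to the point x, -y, -z); pixel columns grow to the right and rows downward; lengths in m; the calibration is good to about 2 mm. The wrist camera is an equidistant fisheye: a pixel r from the principal point sees the ray r / f radians off the axis. A picture is of the moment at which its call begins: read the wrist's pose just before it.
- bot.hand_in(): hands the job in, once; it reports no verdict.
The state is a dict: "time_s": time; "joint_positions": joint angles; "qvel": joint speeds; "tau": joint torques, N m; "position": TCP position; "tcp_rot": TCP orientation; "force": force on the tool from outside, world axes, zero at the start; "moment": the same for the moment, N m; "opening": opening from 0.0 (shut) to 1.0 (fully open).
Only numpy, scipy, OpenCV 4.12 (cv2) and the standard library are available. Lean on these libraries where they do the work, as an engineer would, in place of code of your own. Each camera call takes 0.05 s, during which the arm holds its last target.

## Working session

There is one attempt and no reset: what is moved stays moved. The work goes in short steps, Python scripts to look and compute and a tool call to move; the robot and the scene stay as the last step left them, time stands still between calls to the robot, and variables do not carry over. Pictures are saved under pics/ and viewed, and the job is handed in when it is done.

Besides the shell and the picture viewer there is one more tool, called after "Call:" as name(argument=value, ...) on one line, values as JSON. carry_out: Moves the arm, as the interface text tells. Its arguments: {"type":"object","properties":{"grip":{"type":"array"},"slide":{"type":"array"},"twist":{"type":"array"}},"required":["grip","slide","twist"]}

```bash
mkdir -p pics; ls
python3 - <<'E'
from rig import bot
import cv2,numpy as np
s=bot.read_state();print({k:np.round(v,3).tolist() for k,v in s.items()})
for n in("scene","top"):
    c=bot.capture(n);np.savez(f"pics/{n}0.npz",**c)
    cv2.imwrite(f"pics/{n}0.png",c["color"][:,:,::-1]);print(n,{k:np.round(v,3) for k,v in c.items() if k not in("color","depth")})
E
```

```text
pics
{'time_s': 0.0, 'joint_positions': [58.067, 30.28, 82.156, 0.001, 67.688, -10.227], 'qvel': [-0.017, 0.041, -0.022, -0.018, 0.014, -0.072], 'tau': [-0.0, -44.005, -17.659, 0.063, 0.058, -0.0], 'position': [0.231, 0.58, 0.222], 'tcp_rot': [[-0.929, 0.37, -0.001], [0.37, 0.929, -0.002], [0.0, -0.002, -1.0]], 'force': [0.22, -0.552, -0.216], 'moment': [0.013, -0.019, -0.03], 'opening': 1.001}
scene {'fx': np.float64(456.21), 'fy': np.float64(456.21), 'cx': np.float64(313.262), 'cy': np.float64(195.804), 'position': array([-0.282,  0.909,  0.665]), 'rotation': array([[-0.693,  0.342, -0.634],
       [-0.721, -0.327,  0.611],
       [ 0.001,  0.881,  0.473]])}
top {'fx': np.float64(449.843), 'fy': np.float64(449.843), 'cx': np.float64(316.851), 'cy': np.float64(196.248), 'position': array([0.474, 0.1  , 1.69 ]), 'rotation': array([[-0.016,  0.998, -0.06 ],
       [-1.   , -0.016, -0.006],
       [-0.007,  0.06 ,  0.998]])}
```

View pics/scene0.png

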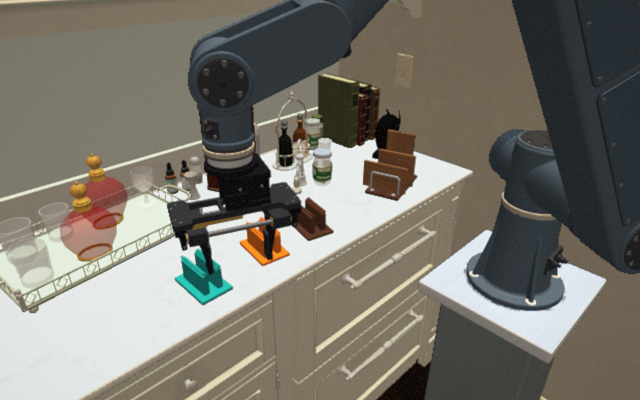

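View pics/top0.png

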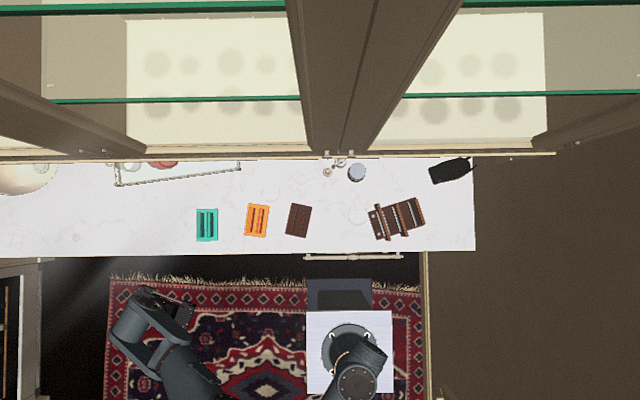

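The scene view shows the turquoise, orange and dark stands in a row. The rack is at about (390,170), with the tall board at its rear right. In the top view the dark stand is at (298,220) and the rack at (397,218). I'll enlarge both.

```bash
cat > h.py <<'E'
import numpy as np,cv2
def cloud(c):
    d=c["depth"];v,u=np.mgrid[0:400,0:640]
    p=np.stack([(u-c["cx"])/c["fx"]*d,-(v-c["cy"])/c["fy"]*d,-d],-1)
    P=p@np.array(c["rotation"]).T+c["position"];P[d==0]=np.nan;return P
def at_z(c,u,v,z):
    r=np.array([(u-c["cx"])/c["fx"],-(v-c["cy"])/c["fy"],-1.]);r=np.array(c["rotation"])@r
    p=np.array(c["position"]);return p+r*(z-p[2])/r[2]
E
python3 - <<'E'
from h import *
t=np.load("pics/top0.npz");s=np.load("pics/scene0.npz")
a=cv2.resize(t["color"][190:250,275:435,::-1],None,fx=5,fy=5,interpolation=cv2.INTER_CUBIC)
b=cv2.resize(s["color"][120:250,280:440,::-1],None,fx=4,fy=4,interpolation=cv2.INTER_CUBIC)
cv2.imwrite("pics/tc.png",a);cv2.imwrite("pics/sc.png",b)
P=cloud(t)
z=P[...,2];print(np.nanmedian(z[230:245,330:360]))
np.set_printoptions(linewidth=250)
print((z[194:246:2,364:430:2]*1000).round(0))
E
```

```text
-0.0009585842510313469
[[  4.  -7.   8.   1.  12.   2.  -4.  -1.  -6.   1.  -0.   0.   2.  -0.  -6.   2.  -1.  -2.   4.  -3.  -6.   1.   7.  -3.   1.  -6.  -9.   4.  -7.   2.  -9.  -3.   4.]
 [  1.  -3.  -0.   4.   8.   5.  -0.  -1.  -1.  -1.   2.  -3.  -5.  -5.   5.  -7.   5.   2.  -5.  -0.   8.   2.  -1.  -4.   0.   2.  -5.   7.  -4.   3.   2.   4.  -2.]
 [ -7.  -5.   4.  -1.   0.  -4.  -4.   3.   2.  -3.  -8.   2.   4.  -4.  -2.  -1.   1.   4.  -0.  -6.  -3.   6.  -1.  -3.   9.  20.  -1.  -2.  -2.   2.   7.   1.  -6.]
 [  2.   0.  -5.  -2.   1.  -6.  -0.   1.  -1.  -1.   5.   7.  -3.  -1.  -6.  -1.  -2.   2.  -0.  -4.  -3.  11.   5.  11. 119. 159. 161.  -4.  -4.  -5.   0.   2.   4.]
 [  2.  -3.  -1.  -1.   0.  -3.  -3.  -4.   2.   0.   2.   3.  -4.  -1.  -2.   1. -10.  15.   6.  11.   9.  45.  62.  78. 120. 148. 165.   6.  -7.   4.   1.   7.  -1.]
 [  6. -13.   0.   3.  -5.  33.  94.  97.   8.   5.   4.  -1.  -4.   6.   5.  13. 119.  11.  10.  11.  15.  11.  71.  76. 106. 141. 164. 158.   2.  10.  -5.  -2.  -2.]
 [  3.   5.  -5.  -1.  -1.  27.  84.  95.   3.  -1.   6.  10.  15.  1
[... 2591 characters left out ...]
.   3.  -4. -11.  -4.   3.]
 [  4.  -1.  -6.  -1.  -2. -11.  11.  14.   7.  10.  21.  77.  94.  -0.   1.  -3.   2.  -1.  -8.  -2.  -0.   1.  -1.   1.  -2.  -5.  -2.   1.  -2.  -0.   4.   5.  -7.]
 [ -3.   0.   1.  -4.   6.  -7.  -1.   0.   3.  -3.   0.  61.  95.  89.  -2.  -6.   4.  -7.  -5.   3.  -7.  -4.  -1.  -2.   2.  -4.   0.  -1.  -2.   0.   3.   1.  -9.]
 [ -3.  -3.  -2.   1.  -1.  -7.  -3.  -3.   3.   3.  -2.  -0.  -3.  -4.   3.  -3.   0.   0.   4.   2.   4.   6.  -3.  -2.  -2.  -1.   2.   1.  -7.  -2.  -7.  -4.   3.]
 [  5.   1.  -1.  -2.  -0.  -5.   4.   2.   1.  -2.  -7.  -3.  -4.   2.   8.   3.   3.  -2.   1.   9.  -2.  -3.   1.   1.  -3.  -3.  -9.  -0.  -2.   6.   6.  -4.  -1.]]
```

View pics/tc.png

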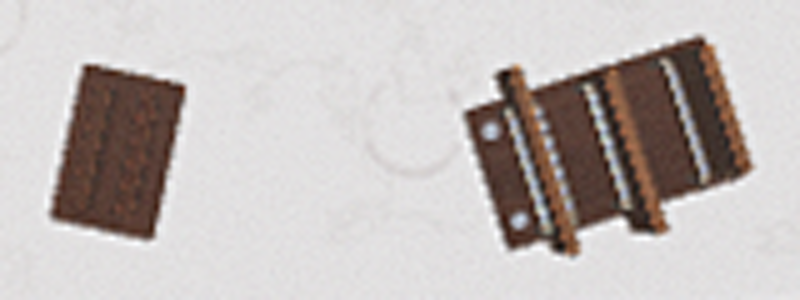

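View pics/sc.png

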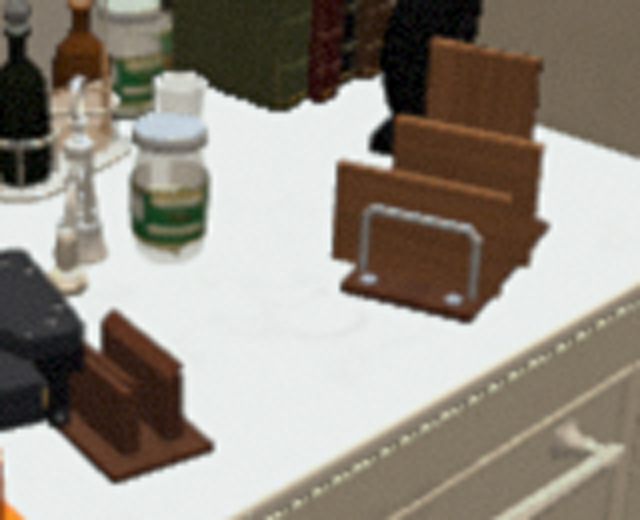

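Run:
```python
from h import *
t=np.load("pics/top0.npz");P=cloud(t)
q=lambda x,y,z:at_z(t,275+(x+.5)/5-.5,190+(y+.5)/5-.5,z)[:2]
c=[q(*a,.01) for a in((85,64),(187,86),(153,240),(51,216))]
print("stand",np.round(c,4),np.mean(c,0),[np.linalg.norm(c[i]-c[i-1]) for i in range(4)],
 [np.degrees(np.arctan2(*(c[a]-c[b])[::-1])) for a,b in((0,3),(1,2),(0,1),(3,2))])
for n,lo,hi,r in(("tall",.145,.18,(405,435)),("sq",.109,.128,(370,412)),("wide",.088,.105,(370,400))):
    m=np.zeros((400,640),bool);m[194:246,r[0]:r[1]]=1
    m&=(P[...,2]>lo)&(P[...,2]<hi)
    X=P[m][:,:2];z=np.median(P[m][:,2]);mu=X.mean(0);w,V=np.linalg.eigh(np.cov(X.T));v=V[:,1]
    pr=(X-mu)@V;print(n,m.sum(),mu,z,"ang",np.degrees(np.arctan2(v[1],v[0])),np.percentile(pr[:,1],[0,2,98,100]),np.percentile(pr[:,0],[2,98]))
c=[q(*a,.012) for a in((467,110),(700,37),(512,248),(746,175))]
print("rack",np.round(c,4),np.mean(c,0))
print("tallcorn",[q(*a,.162) for a in((704,42),(713,42),(742,170),(751,170))])
# stand cheeks
m=np.zeros((400,640),bool);m[200:240,280:315]=1;m&=(P[...,2]>.05);X=P[m][:,:2];print("cheeks",X.shape,X.mean(0),cv2.minAreaRect(X.astype(np.float32)*1000))
for nm in("scene",):
    s=np.load("pics/scene0.npz");Q=cloud(s)
    b=lambda u0,v0,u1,v1:Q[v0:v1,u0:u1].reshape(-1,3)
    X=Q[125:153,385:420].reshape(-1,3);X=X[(X[:,2]>.125)&(X[:,2]<.17)&(X[:,0]<.65)];print(X.shape,X.mean(0),X.max(0),X.min(0));
    w,V=np.linalg.eigh(np.cov(X.T));print(w**.5,V)
```

```text
stand [[0.553  0.2042]
 [0.5353 0.1282]
 [0.421  0.1552]
 [0.44   0.2309]] [0.48731338 0.17962444] [np.float64(0.11606726955211587), np.float64(0.07807234032172139), np.float64(0.11741448456053347), np.float64(0.07809404091266475)] [np.float64(-13.314325053541987), np.float64(-13.306730162222212), np.float64(76.91897040529908), np.float64(75.93046353847897)]
tall 102 [ 0.50866248 -0.2372967 ] 0.16022652138249216 ang -163.0635224667398 [-0.04380697 -0.04162632  0.04252247  0.0450097 ] [-0.00430334  0.0058794 ]
sq 102 [ 0.47933636 -0.18445893] 0.1166947061104816 ang -163.4950406370488 [-0.05968411 -0.05736452  0.05581582  0.05820368] [-0.00523027  0.00545384]
wide 128 [ 0.478813   -0.12716113] 0.09598623998134492 ang -165.4398555347948 [-0.06698449 -0.06403482  0.06814794  0.0713215 ] [-0.01081613  0.0504737 ]
rack [[ 0.514  -0.0803]
 [ 0.5657 -0.2553]
 [ 0.4111 -0.1114]
 [ 0.4624 -0.2865]] [ 0.48830239 -0.18334973]
tallcorn [array([ 0.55406934, -0.22612473]), array([ 0.55397174, -0.23223039]), array([ 0.46688326, -0.24932737]), array([ 0.4667883 , -0.25541109])]
cheeks (195, 2) [0.4863876  0.18155771] ((486.46221923828125, 181.64877319335938), (47.73639678955078, 89.11003112792969), 77.29857635498047)
(331, 3) [ 0.507806   -0.23692574  0.14413713] [ 0.63876531 -0.21922222  0.16303924] [ 0.46274504 -0.34260498  0.1250582 ]
[0.01106659 0.01235842 0.02817246] [[ 0.06411758 -0.09779125 -0.99313937]
 [-0.27576632  0.95469969 -0.11180983]
 [ 0.95908387  0.28104336  0.03424551]]
```

Both views agree on the poses:

| Object | Centre (x, y) | Slot yaw |
|---|---|---|
| Tall board | (0.509, -0.239) | about 16.7° |
| Stand | (0.487, 0.181) | about -13.2° |

I'll start moving towards the board.

Call:
carry_out(grip=[0,0,0,0,0,0,0,0,0,0,0,0], slide=[[-28,-20,-3],[-28,-20,-3],[-28,-20,-3],[-28,-20,-3],[-28,-20,-3],[-28,-20,-3],[-28,-20,-3],[-28,-20,-3],[-28,-20,-3],[-28,-20,-3],[-28,-20,-3],[-28,-20,-3]], twist=[[0,0,0],[0,0,0],[0,0,0],[0,0,0],[0,0,0],[0,0,0],[0,0,0],[0,0,0],[0,0,0],[0,0,0],[0,0,0],[0,0,0]])

```text
time_s: 1.3
position: [0.4575, 0.2224, 0.2536]
tcp_rot: [[-0.933, 0.361, -0.01], [0.361, 0.933, -0.006], [0.007, -0.009, -1.0]]
force: [0.4, -0.3, 0.0]
opening: 0.5
```

```bash
cat > plan.py <<'E'
import sys;from h import *
from rig import bot
from scipy.spatial.transform import Rotation as Ro
# target: x y z yaw_of_tool_y rows
def plan(x,y,z,yaw,n):
    s=bot.read_state();p=np.array(s["position"]);R=np.array(s["tcp_rot"])
    a=np.radians(yaw);yy=np.array([np.cos(a),np.sin(a),0]);zz=np.array([0,0,-1.]);T=np.stack([np.cross(yy,zz),yy,zz],1)
    rv=Ro.from_matrix(R.T@T).as_rotvec();d=np.array([x,y,z])-p
    print("pos",p.round(4),"yaw",np.degrees(np.arctan2(R[1,1],R[0,1])).round(2),"F",np.round(s["force"],1),"open",s["opening"],"d",d.round(4))
    print("twist/row",(rv/n).round(4))
    for i in range(n): print((Ro.from_rotvec(rv*i/n).as_matrix().T@R.T@d/n*1000).round(1).tolist(),end=" ")
    print()
if __name__=="__main__": a=list(map(float,sys.argv[1:]));plan(*a[:4],int(a[4]))
E
python3 plan.py .509 -.239 .25 106.7 12
```

```text
pos [0.4575 0.2224 0.2536] yaw 68.84 F [ 0.4 -0.3  0. ] open 0.4999290249304403 d [ 0.0515 -0.4614 -0.0036]
twist/row [-0.0006 -0.0008 -0.0551]
[-17.9, -34.3, 0.5] [-16.0, -35.2, 0.5] [-14.0, -36.1, 0.5] [-12.0, -36.8, 0.5] [-10.0, -37.4, 0.5] [-7.9, -37.9, 0.4] [-5.8, -38.3, 0.4] [-3.7, -38.5, 0.4] [-1.6, -38.7, 0.4] [0.6, -38.7, 0.4] [2.7, -38.6, 0.3] [4.8, -38.4, 0.3]
```

Call:
carry_out(grip=[-0.05,-0.05,-0.05,-0.05,-0.05,-0.05,-0.05,-0.05,-0.05,-0.05,-0.05,-0.05], slide=[[-18,-34,0],[-16,-35,0],[-14,-36,0],[-12,-37,0],[-10,-37,0],[-8,-38,0],[-6,-38,0],[-4,-38,0],[-2,-39,0],[0,-39,0],[3,-39,0],[5,-38,0]], twist=[[0,0,-0.055],[0,0,-0.055],[0,0,-0.055],[0,0,-0.055],[0,0,-0.055],[0,0,-0.055],[0,0,-0.055],[0,0,-0.055],[0,0,-0.055],[0,0,-0.055],[0,0,-0.055],[0,0,-0.055]])

```text
time_s: 2.5
position: [0.516, -0.2552, 0.2522]
tcp_rot: [[-0.95, -0.312, -0.013], [-0.312, 0.95, -0.002], [0.013, 0.002, -1.0]]
force: [0.9, 0.1, 0.2]
opening: 0.473
```

```bash
python3 plan.py .509 -.239 .25 106.7 3;python3 - <<'E'
from h import *
from rig import bot
s=bot.read_state();c=bot.capture("wrist");np.savez("pics/w1.npz",pos=s["position"],rot=s["tcp_rot"],**c)
cv2.imwrite("pics/w1.png",c["color"][:,:,::-1]);print({k:np.round(v,3) for k,v in c.items() if k not in("color","depth")})
E
```

```text
pos [ 0.516  -0.2552  0.2522] yaw 108.18 F [0.9 0.1 0.2] open 0.4734243632450509 d [-0.007   0.0162 -0.0022]
twist/row [ 0.0007 -0.0043  0.0086]
[0.5, 5.8, 0.8] [0.6, 5.8, 0.8] [0.6, 5.8, 0.8] 
{'fx': np.float64(309.707), 'fy': np.float64(309.707), 'cx': np.float64(320.096), 'cy': np.float64(202.833), 'T_tool_cam': array([[-0.001,  0.964,  0.267,  0.074],
       [ 1.   ,  0.001, -0.001, -0.   ],
       [-0.001,  0.267, -0.964, -0.162],
       [ 0.   ,  0.   ,  0.   ,  1.   ]])}
```

View pics/w1.png

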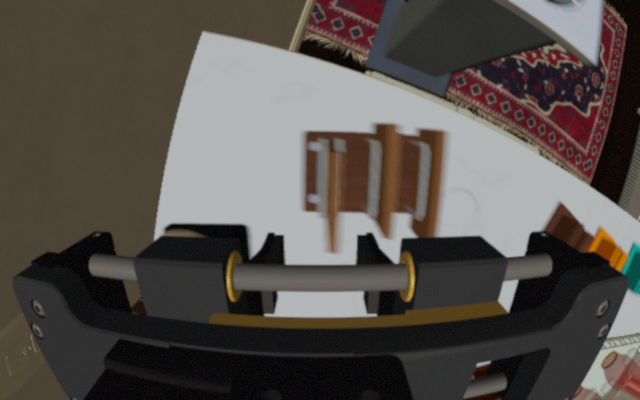

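The wrist view is motion-blurred. It shows the tall board's top strip at about (333,245) lying between the fingers, which are at columns 270 to 365. I'll settle over it and look again.

Call:
carry_out(grip=[-0.05,-0.05,-0.05,-0.05,-0.05], slide=[[0,6,0],[1,6,1],[1,5,1],[0,0,0],[0,0,0]], twist=[[0,-0.004,0.009],[0,-0.004,0.009],[0,-0.004,0.009],[0,0,0],[0,0,0]])

```text
time_s: 3.05
position: [0.5079, -0.2431, 0.2483]
tcp_rot: [[-0.96, -0.281, -0.002], [-0.281, 0.96, -0.001], [0.002, -0.0, -1.0]]
force: [-0.0, 0.9, 0.2]
opening: 0.474
```

```bash
cat >> h.py <<'E'
def wrist_pts(c,pos,rot,zplane=None,px=None):
    "world points; px list of (u,v) intersected w/ plane z"
    T=np.array(c["T_tool_cam"]);R=np.array(rot)@T[:3,:3];o=np.array(rot)@T[:3,3]+pos
    if px is None: v,u=np.mgrid[0:400,0:640].astype(float)
    else: u,v=np.array(px,float).T
    a=(u-c["cx"])/c["fx"];b=(v-c["cy"])/c["fy"];r=np.hypot(a,b)+1e-12
    ray=np.stack([a/r*np.sin(r),-b/r*np.sin(r),-np.cos(r)],-1)
    if px is None: P=(ray/-ray[...,2:]*np.array(c["depth"])[...,None])@R.T+o;P[c["depth"]==0]=np.nan;return P
    w=ray@R.T;return o+w*((zplane-o[2])/w[:,2])[:,None]
E
python3 plan.py .509 -.239 .25 106.7 3;python3 - <<'E'
from h import *
from rig import bot
s=bot.read_state();c=bot.capture("wrist");np.savez("pics/w2.npz",pos=s["position"],rot=s["tcp_rot"],**c)
cv2.imwrite("pics/w2.png",cv2.resize(c["color"][100:280,230:480,::-1],None,fx=3,fy=3,interpolation=cv2.INTER_CUBIC))
P=wrist_pts(c,s["position"],s["tcp_rot"])
m=np.zeros((400,640),bool);m[100:260,290:480]=1
for n,lo,hi in(("tall",.145,.18),("sq",.108,.125),("wide",.09,.102)):
    X=P[m&(P[...,2]>lo)&(P[...,2]<hi)];k=cv2.minAreaRect(X[:,:2].astype(np.float32)*1000) if len(X)>3 else 0
    if len(X): w,V=np.linalg.eigh(np.cov(X[:,:2].T));print(n,len(X),X.mean(0),k,np.degrees(np.arctan2(V[1,1],V[0,1])))
E
```

```text
pos [ 0.5079 -0.2431  0.2483] yaw 106.33 F [-0.   0.9  0.2] open 0.47421137843873645 d [0.0011 0.0041 0.0017]
twist/row [-0.0001 -0.0007 -0.0021]
[-0.7, 1.2, -0.6] [-0.7, 1.2, -0.6] [-0.7, 1.2, -0.6] 
tall 1165 [ 0.50575096 -0.241486    0.16123377] ((508.9703674316406, -240.6268310546875), (89.98252868652344, 9.473944664001465), 16.46764373779297) -163.19722823981445
sq 1316 [ 0.47810416 -0.18903683  0.11589968] ((486.858642578125, -193.95428466796875), (111.23833465576172, 72.66773223876953), 39.81236267089844) -161.2674562100921
wide 1278 [ 0.4673119  -0.14106186  0.09587083] ((482.13421630859375, -185.30572509765625), (123.0369644165039, 130.91110229492188), 15.2769193649292) -157.44591776924852
```

View pics/w2.png

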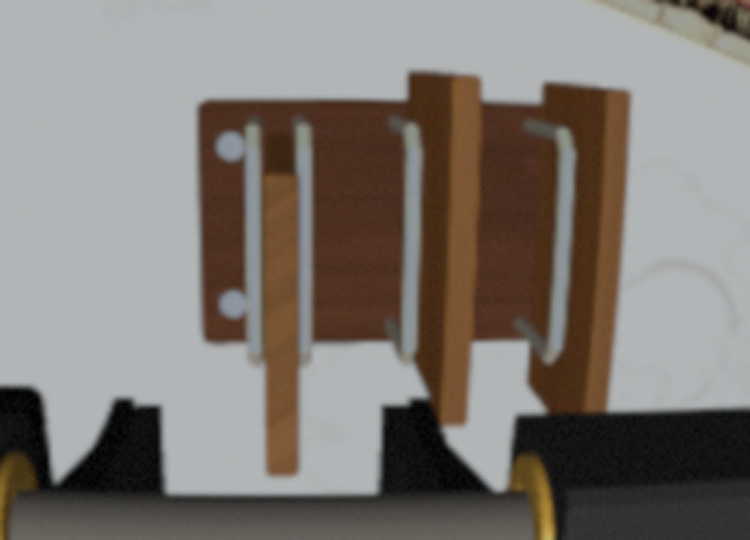

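The crop is clear. The rectangle fitted to the tall board's top edge measures 90 × 9.5 mm, centred at (0.5090, -0.2406), yaw 16.5°. The tool is aligned to within about 2 mm, so I can descend.

```bash
python3 plan.py .509 -.2405 .126 106.5 8|tail -2
```

```text
twist/row [-0.     -0.0003 -0.0004]
[-0.2, 0.3, 15.3] [-0.2, 0.3, 15.3] [-0.2, 0.3, 15.3] [-0.2, 0.3, 15.3] [-0.2, 0.3, 15.3] [-0.2, 0.3, 15.3] [-0.2, 0.3, 15.3] [-0.2, 0.3, 15.3]
```

Call:
carry_out(grip=[-0.05,-0.05,-0.05,-0.05,-0.05,-0.05,-0.05,-0.05], slide=[[-1,1,10],[-1,1,20],[0,0,20],[0,0,20],[0,0,15],[0,0,10],[0,0,5],[0,0,0]], twist=[[0,-0.001,-0.003],[0,-0.001,0],[0,0,0],[0,0,0],[0,0,0],[0,0,0],[0,0,0],[0,0,0]])

```text
time_s: 3.9
position: [0.5111, -0.2382, 0.143]
tcp_rot: [[-0.957, -0.289, 0.003], [-0.289, 0.957, -0.001], [-0.002, -0.002, -1.0]]
force: [0.4, 0.1, 0.1]
opening: 0.477
```

```bash
python3 plan.py .509 -.2405 .126 106.5 3
```

```text
pos [ 0.5111 -0.2382  0.143 ] yaw 106.77 F [0.4 0.1 0.1] open 0.4765918343698764 d [-0.0021 -0.0023 -0.017 ]
twist/row [-0.0007  0.0007  0.0016]
[0.9, -0.5, 5.7] [0.9, -0.5, 5.7] [0.9, -0.5, 5.7]
```

Call:
carry_out(grip=[-0.05,-0.05,-0.05,-0.05,-0.05], slide=[[1,-1,7],[1,-1,6],[1,0,5],[0,0,0],[0,0,0]], twist=[[0,0,0.002],[0,0,0.002],[0,0,0],[0,0,0],[0,0,0]])

```text
time_s: 4.4
position: [0.51, -0.2422, 0.1253]
tcp_rot: [[-0.959, -0.284, 0.006], [-0.284, 0.959, -0.004], [-0.005, -0.006, -1.0]]
force: [-0.6, -0.5, 0.1]
opening: 0.475
```

```bash
python3 plan.py .509 -.2405 .126 106.5 3
```

```text
pos [ 0.51   -0.2422  0.1253] yaw 106.52 F [-0.6 -0.5  0.1] open 0.47544739832494576 d [-0.001   0.0017  0.0007]
twist/row [-0.0019  0.0016  0.0001]
[0.1, 0.6, -0.2] [0.1, 0.6, -0.2] [0.1, 0.6, -0.2]
```

Call:
carry_out(grip=[-0.05,-0.05,-1,-1,-1,-1,-1,-1,-1], slide=[[0,2,0],[0,0,0],[0,0,0],[0,0,0],[0,0,0],[0,0,0],[0,0,0],[0,0,0],[0,0,0]], twist=[[-0.006,0.005,0],[0,0,0],[0,0,0],[0,0,0],[0,0,0],[0,0,0],[0,0,0],[0,0,0],[0,0,0]])

```text
time_s: 5.3
position: [0.51, -0.2406, 0.1263]
tcp_rot: [[-0.959, -0.285, 0.001], [-0.285, 0.959, -0.001], [-0.001, -0.001, -1.0]]
force: [0.7, -0.1, -1.0]
opening: 0.111
```

```bash
python3 plan.py .509 -.2405 .26 106.5 10
```

```text
pos [ 0.51   -0.2406  0.1263] yaw 106.53 F [ 0.7 -0.1 -1. ] open 0.11121141653723866 d [-1.000e-03  1.000e-04  1.337e-01]
twist/row [-0.0001  0.0001  0.0001]
[0.1, 0.0, -13.4] [0.1, 0.0, -13.4] [0.1, 0.0, -13.4] [0.1, 0.0, -13.4] [0.1, 0.0, -13.4] [0.1, 0.0, -13.4] [0.1, 0.0, -13.4] [0.1, 0.0, -13.4] [0.1, 0.0, -13.4] [0.1, 0.0, -13.4]
```

The opening of 0.111 is about 9.7 mm, so the board is gripped. I'll lift straight up.

Call:
carry_out(grip=[-1,-1,-1,-1,-1,-1,-1,-1,-1,-1,-1,-1], slide=[[0,0,-4],[0,0,-8],[0,0,-10],[0,0,-12],[0,0,-14],[0,0,-15],[0,0,-15],[0,0,-15],[0,0,-15],[0,0,-15],[0,0,-15],[0,0,-10]], twist=[[0,0,0],[0,0,0],[0,0,0],[0,0,0],[0,0,0],[0,0,0],[0,0,0],[0,0,0],[0,0,0],[0,0,0],[0,0,0],[0,0,0]])

```text
time_s: 6.5
position: [0.5087, -0.2395, 0.2885]
tcp_rot: [[-0.959, -0.285, 0.003], [-0.285, 0.959, -0.002], [-0.002, -0.003, -1.0]]
force: [-0.1, 0.2, -1.5]
opening: 0.111
```

```bash
python3 plan.py .487 .181 .272 76.8 18
python3 - <<'E'
from h import *
from rig import bot
c=bot.capture("scene");cv2.imwrite("pics/s1.png",c["color"][:,:,::-1])
E
```

```text
pos [ 0.5087 -0.2395  0.2885] yaw 106.54 F [-0.1  0.2 -1.5] open 0.11092998592517726 d [-0.0217  0.4205 -0.0165]
twist/row [-0.0001  0.0002  0.0288]
[-5.5, 22.7, 0.9] [-4.8, 22.9, 0.9] [-4.2, 23.0, 0.9] [-3.5, 23.1, 0.9] [-2.8, 23.2, 0.9] [-2.2, 23.3, 0.9] [-1.5, 23.3, 0.9] [-0.8, 23.4, 0.9] [-0.1, 23.4, 0.9] [0.5, 23.4, 0.9] [1.2, 23.4, 0.9] [1.9, 23.3, 0.9] [2.5, 23.3, 0.9] [3.2, 23.2, 0.9] [3.9, 23.1, 0.9] [4.5, 22.9, 0.9] [5.2, 22.8, 0.9] [5.9, 22.6, 0.9]
```

View pics/s1.png

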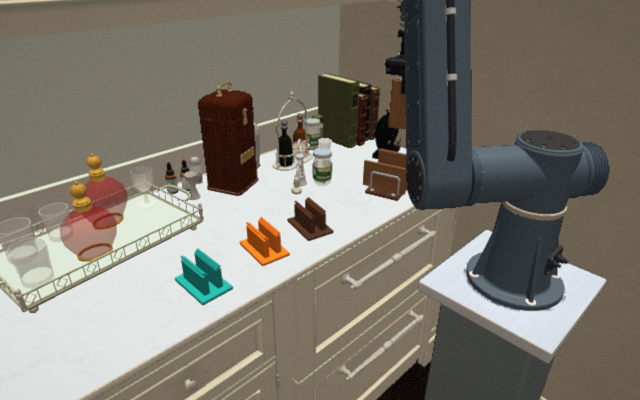

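The board is clear of the rack, and the scene view shows the dark stand at (310,220) unobstructed. I'll move over now.

Call:
carry_out(grip=[-1,-1,-1,-1,-1,-1,-1,-1,-1,-1,-1,-1], slide=[[-3,12,0],[-5,18,0],[-4,23,1],[-4,23,1],[-3,23,1],[-2,23,1],[-2,23,1],[-1,23,1],[0,23,1],[0,23,1],[1,23,1],[2,23,1]], twist=[[0,0,0.02],[0,0,0.029],[0,0,0.029],[0,0,0.029],[0,0,0.029],[0,0,0.029],[0,0,0.029],[0,0,0.029],[0,0,0.029],[0,0,0.029],[0,0,0.029],[0,0,0.029]])

```text
time_s: 7.75
position: [0.496, 0.0291, 0.2792]
tcp_rot: [[-0.997, 0.071, 0.005], [0.071, 0.997, -0.006], [-0.006, -0.005, -1.0]]
force: [0.5, 0.1, -1.7]
opening: 0.111
```

```bash
python3 plan.py .487 .181 .272 76.8 7
python3 - <<'E'
from h import *
from rig import bot
c=bot.capture("scene");np.savez("pics/scene2.npz",**c);cv2.imwrite("pics/s2.png",c["color"][:,:,::-1])
cv2.imwrite("pics/s2c.png",cv2.resize(c["color"][185:255,270:350,::-1],None,fx=8,fy=8,interpolation=cv2.INTER_CUBIC))
P=cloud(c);X=P[185:255,280:345].reshape(-1,3)
X=X[(abs(X[:,0]-.487)<.08)&(abs(X[:,1]-.181)<.07)]
a=np.radians(-13.2);e=np.array([[np.cos(a),np.sin(a)],[-np.sin(a),np.cos(a)]])
L=(X[:,:2]-[.487,.181])@e.T
m=X[:,2]>.06;print(m.sum(),np.percentile(L[m],[1,50,99],axis=0).round(4),X[:,2].max())
for lo,hi in((.066,.075),(.03,.055)):
    k=(X[:,2]>lo)&(X[:,2]<hi);print(np.histogram(L[k][:,1],bins=np.arange(-.046,.047,.004)))
for k in (m&(L[:,1]>0),m&(L[:,1]<0)):
    vx=np.polyfit(L[k][:,0],L[k][:,1],1);print("fit",np.degrees(np.arctan(vx[0]))-13.2,vx[1],k.sum())
E
```

```text
pos [0.496  0.0291 0.2792] yaw 85.93 F [ 0.5  0.1 -1.7] open 0.11097599655544135 d [-0.009   0.1519 -0.0072]
twist/row [-0.0007  0.0009  0.0228]
[2.8, 21.6, 0.9] [3.3, 21.5, 0.9] [3.8, 21.4, 0.9] [4.3, 21.3, 0.9] [4.8, 21.2, 1.0] [5.3, 21.1, 1.0] [5.7, 21.0, 1.0] 
181 [[-0.0461 -0.0206]
 [-0.0053 -0.0127]
 [ 0.043   0.0256]] 0.071015549375684
(array([ 0,  0,  0,  0,  0,  1, 18, 23,  0,  0,  0,  0,  0,  0,  0,  2, 22,
       18,  0,  0,  0,  0,  0]), array([-0.046, -0.042, -0.038, -0.034, -0.03 , -0.026, -0.022, -0.018,
       -0.014, -0.01 , -0.006, -0.002,  0.002,  0.006,  0.01 ,  0.014,
        0.018,  0.022,  0.026,  0.03 ,  0.034,  0.038,  0.042,  0.046]))
(array([  0,   0,   0,   0,   0,   1,   9,  15,  45,  78,   0,   0,   0,
         0,   6,  10,  14, 123,  11,   0,   0,   0,   0]), array([-0.046, -0.042, -0.038, -0.034, -0.03 , -0.026, -0.022, -0.018,
       -0.014, -0.01 , -0.006, -0.002,  0.002,  0.006,  0.01 ,  0.014,
        0.018,  0.022,  0.026,  0.03 ,  0.034,  0.038,  0.042,  0.046]))
fit -12.286161012475082 0.021474589425243218 71
fit -13.251899261366844 -0.015188872861390023 110
```

View pics/s2c.png

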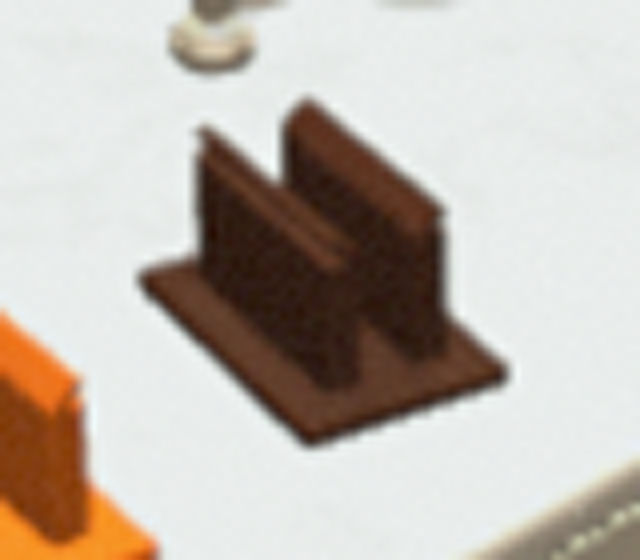

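The stand's cheeks are clear in this view and fit a centre of about (0.486, 0.182), yaw -13.2°. That is within 2 mm of the top-view figure.

Call:
carry_out(grip=[-1,-1,-1,-1,-1,-1,-1,-1,-1,-1,-1], slide=[[3,15,1],[4,20,1],[4,20,1],[5,20,1],[5,20,1],[5,20,1],[5,15,1],[3,10,0],[1,5,0],[0,0,0],[0,0,0]], twist=[[-0.001,0.001,0.015],[-0.001,0.001,0.023],[-0.001,0.001,0.023],[-0.001,0.001,0.023],[-0.001,0.001,0.023],[0,0,0.023],[0,0,0.015],[0,0,0.01],[0,0,0],[0,0,0],[0,0,0]])

```text
time_s: 8.9
position: [0.4771, 0.1872, 0.2712]
tcp_rot: [[-0.974, 0.225, -0.005], [0.225, 0.974, 0.003], [0.005, 0.002, -1.0]]
force: [0.4, 0.0, -0.5]
opening: 0.118
```

```bash
python3 plan.py .486 .182 .25 76.8 3
```

```text
pos [0.4771 0.1872 0.2712] yaw 76.98 F [ 0.4  0.  -0.5] open 0.11816501559057507 d [ 0.0089 -0.0052 -0.0212]
twist/row [ 0.0006 -0.0018  0.0011]
[-3.3, -1.0, 7.0] [-3.3, -1.0, 7.0] [-3.3, -1.0, 7.0]
```

The opening rose from 0.111 to 0.118 and the load dropped to 0.5 N, so I'll look before going further.

Run:
```python
from h import *
from rig import bot
s=bot.read_state();print(s["force"],s["opening"])
w=bot.capture("wrist");c=bot.capture("scene");np.savez("pics/w3.npz",pos=s["position"],rot=s["tcp_rot"],**w);np.savez("pics/scene3.npz",**c)
cv2.imwrite("pics/s3.png",c["color"][:,:,::-1]);cv2.imwrite("pics/w3.png",w["color"][:,:,::-1])
print(bot.read_state()["force"],bot.read_state()["opening"])
```

```text
[ 0.43271343  0.03161914 -0.50270034] 0.11816501559057507
[ 0.10656661 -0.31132074 -1.28104435] 0.11342349783698534
```

View pics/s3.png

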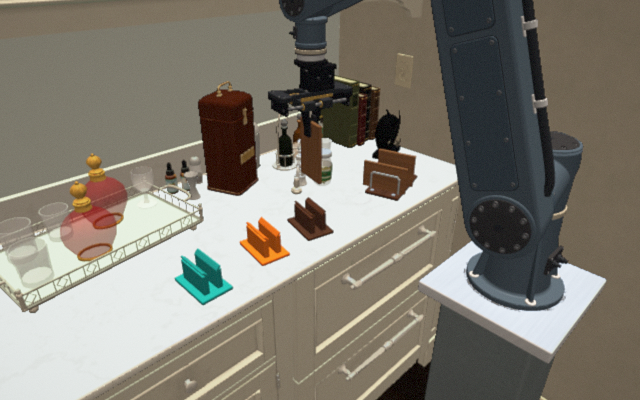

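View pics/w3.png

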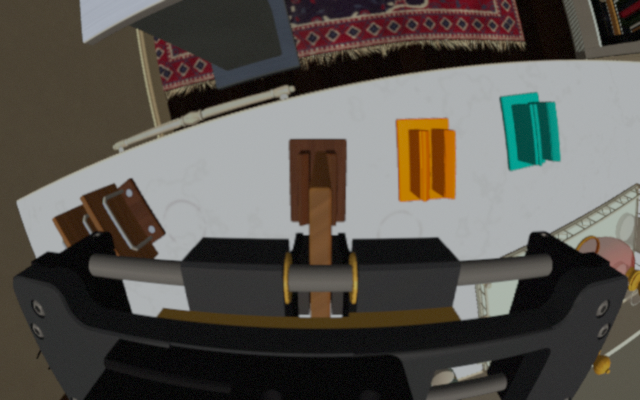

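The board is still held: it hangs upright at (312,150) in the scene view, so the change was sensor noise. The wrist view shows it above the dark stand. I'll measure the stand and the board's tilt in the tool frame.

Run:
```python
from h import *
w=np.load("pics/w3.npz");P=wrist_pts(w,w["pos"],w["rot"])
cv2.imwrite("pics/w3c.png",cv2.resize(w["color"][120:300,250:390,::-1],None,fx=4,fy=4,interpolation=cv2.INTER_CUBIC))
m=np.zeros((400,640),bool);m[130:235,280:355]=1
b=m&(P[...,2]>.1)&(P[...,2]<.3)
X=(P[b]-w["pos"])@w["rot"];print("board in tool",len(X),X.mean(0),X.min(0),X.max(0))
for lo in np.arange(-.06,.13,.02):
    k=(X[:,2]>lo)&(X[:,2]<lo+.02)
    if k.sum()>5: print(round(lo,2),k.sum(),"y",np.percentile(X[k][:,1],[2,50,98]).round(4),"x",np.percentile(X[k][:,0],[2,98]).round(4))
# stand with base corners px on full image
a=np.radians(-13.2);e=np.array([[np.cos(a),np.sin(a)],[-np.sin(a),np.cos(a)]])
k=m&(P[...,2]>.062)&(P[...,2]<.08);X=(P[k][:,:2]-[.486,.182])@e.T
print(len(X),np.percentile(X,[2,98],axis=0));print(np.histogram(X[:,1],bins=np.arange(-.04,.041,.004)))
Y=(w["rot"].T@(np.array([.486,.182,0])-w["pos"]));print(Y)
```

```text
board in tool 575 [ 0.04283005 -0.00042535  0.01722844] [ 0.01094013 -0.01433782 -0.02853203] [0.04611779 0.01336791 0.11261853]
-0.04 82 y [-0.0048 -0.0003  0.0044] x [0.044  0.0458]
-0.02 172 y [-0.0136 -0.0007  0.0123] x [0.0113 0.0457]
0.0 109 y [-0.0053 -0.0005  0.0116] x [0.0117 0.0458]
0.02 75 y [-0.0052 -0.0005  0.0042] x [0.0438 0.0458]
0.04 43 y [-0.0052 -0.0005  0.0043] x [0.0443 0.0457]
0.06 47 y [-0.0044  0.0003  0.0042] x [0.0439 0.046 ]
0.08 26 y [-0.0045 -0.0001  0.0044] x [0.0446 0.0456]
0.1 21 y [-0.0045 -0.0005  0.0044] x [0.0438 0.0461]
1030 [[-0.04223941 -0.02330379]
 [ 0.04329262  0.0231553 ]]
(array([  0,   0,   0,   0, 205, 250, 151,   1,   0,   0,   0,   0,   1,
        65, 207, 150,   0,   0,   0,   0]), array([-4.00000000e-02, -3.60000000e-02, -3.20000000e-02, -2.80000000e-02,
       -2.40000000e-02, -2.00000000e-02, -1.60000000e-02, -1.20000000e-02,
       -8.00000000e-03, -4.00000000e-03, -3.46944695e-17,  4.00000000e-03,
        8.00000000e-03,  1.20000000e-02,  1.60000000e-02,  2.00000000e-02,
        2.40000000e-02,  2.80000000e-02,  3.20000000e-02,  3.60000000e-02,
        4.00000000e-02]))
[-0.01129696 -0.00356443  0.27110101]
```

View pics/w3c.png

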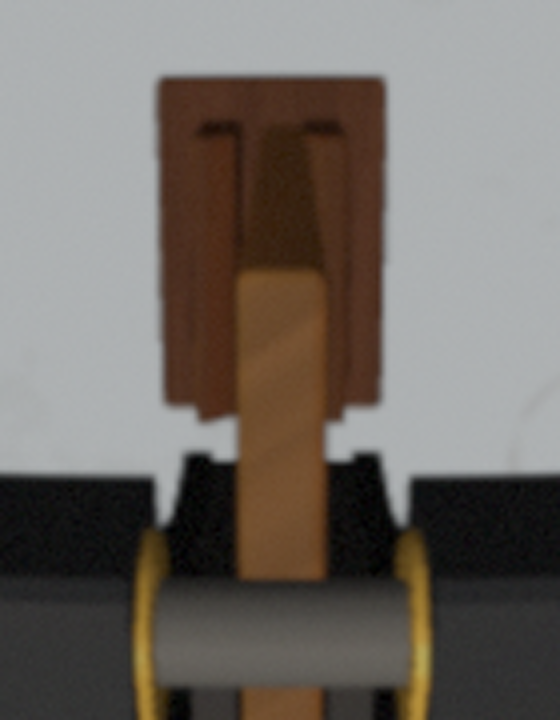

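The stand centre is confirmed to within 1 mm. The board hangs straight in the tool and is centred in it, with its lower edge about 114 mm below the TCP. Now I'll centre it over the slot and descend part of the way.

```bash
python3 plan.py .486 .182 .205 76.8 6
```

```text
pos [0.4772 0.1871 0.2712] yaw 76.94 F [ 0.1 -0.3 -1.3] open 0.11342349783698534 d [ 0.0088 -0.0051 -0.0662]
twist/row [ 0.0003 -0.0009  0.0004]
[-1.7, -0.5, 11.0] [-1.7, -0.5, 11.0] [-1.7, -0.5, 11.0] [-1.6, -0.5, 11.0] [-1.6, -0.5, 11.0] [-1.6, -0.5, 11.0]
```

Call:
carry_out(grip=[-1,-1,-1,-1,-1,-1,-1,-1], slide=[[-4,-1,5],[-4,-1,10],[-2,-1,15],[0,0,15],[0,0,12],[0,0,6],[0,0,0],[0,0,0]], twist=[[0.001,-0.003,0.001],[0.001,-0.002,0.002],[0,0,0],[0,0,0],[0,0,0],[0,0,0],[0,0,0],[0,0,0]])

```text
time_s: 9.8
position: [0.4889, 0.1778, 0.2025]
tcp_rot: [[-0.972, 0.234, -0.0], [0.234, 0.972, -0.002], [-0.0, -0.002, -1.0]]
force: [-0.6, 0.4, -1.8]
opening: 0.111
```

```bash
python3 plan.py .486 .182 .205 76.8 3
```

```text
pos [0.4889 0.1778 0.2025] yaw 76.48 F [-0.6  0.4 -1.8] open 0.11143132135161125 d [-0.0029  0.0042  0.0025]
twist/row [-0.0006  0.0001 -0.0019]
[1.3, 1.1, -0.8] [1.3, 1.1, -0.8] [1.3, 1.1, -0.8]
```

Call:
carry_out(grip=[-1,-1,-1,-1,-1,-1], slide=[[2,2,0],[1,1,0],[0,0,0],[0,0,0],[0,0,0],[0,0,0]], twist=[[-0.001,0,-0.003],[0,0,-0.002],[0,0,0],[0,0,0],[0,0,0],[0,0,0]])

```text
time_s: 10.4
position: [0.4879, 0.1822, 0.2047]
tcp_rot: [[-0.974, 0.228, 0.005], [0.228, 0.974, 0.0], [-0.005, 0.001, -1.0]]
force: [-0.0, 0.3, -1.5]
opening: 0.11
```

```bash
python3 plan.py .486 .182 .125 76.8 8
```

```text
pos [0.4879 0.1822 0.2047] yaw 76.81 F [-0.   0.3 -1.5] open 0.11017493094915767 d [-0.0019 -0.0002 -0.0797]
twist/row [0.0002 0.0006 0.    ]
[0.3, -0.1, 10.0] [0.3, -0.1, 10.0] [0.3, -0.1, 10.0] [0.3, -0.1, 10.0] [0.2, -0.1, 10.0] [0.2, -0.1, 10.0] [0.2, -0.1, 10.0] [0.2, -0.1, 10.0]
```

Good. Next I'll descend to about 15 mm above the slot bottom.

Call:
carry_out(grip=[-1,-1,-1,-1,-1,-1,-1,-1,-1,-1], slide=[[1,0,6],[0,0,9],[0,0,10],[0,0,10],[0,0,10],[0,0,8],[0,0,6],[0,0,4],[0,0,2],[0,0,0]], twist=[[0,0.004,0],[0,0,0],[0,0,0],[0,0,0],[0,0,0],[0,0,0],[0,0,0],[0,0,0],[0,0,0],[0,0,0]])

```text
time_s: 11.4
position: [0.4863, 0.1823, 0.1324]
tcp_rot: [[-0.974, 0.228, -0.002], [0.228, 0.974, 0.001], [0.002, 0.0, -1.0]]
force: [-0.2, 0.1, -1.9]
opening: 0.109
```

```bash
python3 plan.py .486 .182 .125 76.8 8
```

```text
pos [0.4863 0.1823 0.1324] yaw 76.8 F [-0.2  0.1 -1.9] open 0.10850174433394089 d [-0.0003 -0.0003 -0.0074]
twist/row [ 0.     -0.0003  0.    ]
[0.0, -0.0, 0.9] [0.0, -0.0, 0.9] [0.0, -0.0, 0.9] [0.0, -0.0, 0.9] [0.0, -0.0, 0.9] [0.0, -0.0, 0.9] [0.0, -0.0, 0.9] [0.0, -0.0, 0.9]
```

Call:
carry_out(grip=[-1,-1,-1,-1,-1,-1,-1], slide=[[0,0,1],[0,0,1],[0,0,1],[0,0,1],[0,0,1],[0,0,1],[0,0,0]], twist=[[0,0,0],[0,0,0],[0,0,0],[0,0,0],[0,0,0],[0,0,0],[0,0,0]])

```text
time_s: 12.1
position: [0.4874, 0.1825, 0.1274]
tcp_rot: [[-0.974, 0.228, 0.002], [0.228, 0.974, 0.001], [-0.001, 0.001, -1.0]]
force: [-0.4, -0.1, -1.5]
opening: 0.114
```

Call:
carry_out(grip=[-1,-1,-1,-1], slide=[[0,0,1],[0,0,1],[0,0,1],[0,0,0]], twist=[[0,0,0],[0,0,0],[0,0,0],[0,0,0]])

```text
time_s: 12.5
position: [0.4877, 0.1825, 0.1243]
tcp_rot: [[-0.974, 0.228, 0.002], [0.228, 0.974, 0.001], [-0.002, 0.002, -1.0]]
force: [-0.5, -0.3, -0.8]
opening: 0.116
```

Call:
carry_out(grip=[-1,-1,-1], slide=[[0,0,1],[0,0,1],[0,0,0]], twist=[[0,0,0],[0,0,0],[0,0,0]])

```text
time_s: 12.8
position: [0.4879, 0.1827, 0.1246]
tcp_rot: [[-0.974, 0.228, 0.003], [0.228, 0.974, 0.001], [-0.003, 0.002, -1.0]]
force: [-0.4, 0.5, -0.3]
opening: 0.113
```

Call:
carry_out(grip=[-1,-1,-1,-1], slide=[[0,0,1.5],[0,0,1.5],[0,0,2],[0,0,2]], twist=[[0,0,0],[0,0,0],[0,0,0],[0,0,0]])

```text
time_s: 13.2
position: [0.4886, 0.1831, 0.1243]
tcp_rot: [[-0.974, 0.227, 0.006], [0.227, 0.974, 0.002], [-0.005, 0.003, -1.0]]
force: [-3.6, -1.7, 17.1]
opening: 0.113
```

```bash
python3 plan.py .486 .182 .125 76.8 8
python3 - <<'E'
from h import *
from rig import bot
c=bot.capture("scene");cv2.imwrite("pics/s4.png",cv2.resize(c["color"][60:260,230:430,::-1],None,fx=3,fy=3,interpolation=cv2.INTER_CUBIC))
E
```

```text
pos [0.4886 0.1831 0.1243] yaw 76.86 F [-3.6 -1.7 17.1] open 0.11327282349480908 d [-0.0026 -0.0011  0.0007]
twist/row [0.0004 0.0007 0.0001]
[0.3, -0.2, -0.1] [0.3, -0.2, -0.1] [0.3, -0.2, -0.1] [0.3, -0.2, -0.1] [0.3, -0.2, -0.1] [0.3, -0.2, -0.1] [0.3, -0.2, -0.1] [0.3, -0.2, -0.1]
```

View pics/s4.png

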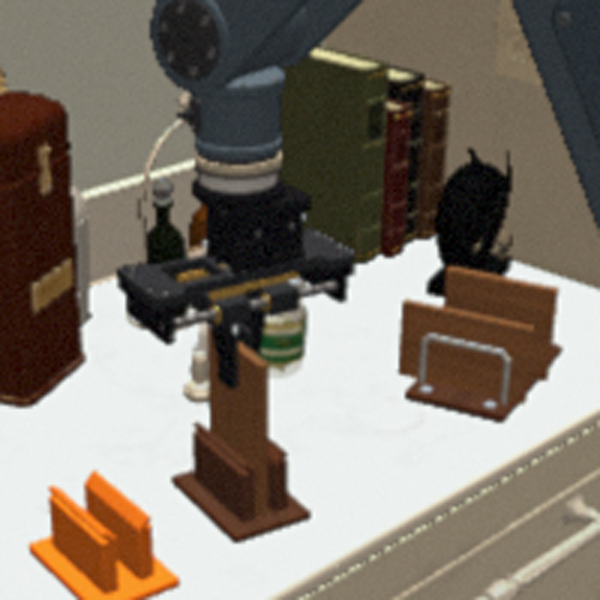

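The board is in the slot and on the bottom, with 17 N of contact. It sits about 2.7 mm off centre along the slot, so I'll relieve the force, shift it back, and set it down softly.

Call:
carry_out(grip=[-1,-1,-1,-1,-1,-1], slide=[[0,0,-2],[0,0,-1],[1.5,-0.5,0],[1,0,0],[0,0,0],[0,0,0]], twist=[[0.003,0.005,0],[0,0,0],[0,0,0],[0,0,0],[0,0,0],[0,0,0]])

```text
time_s: 13.85
position: [0.4854, 0.1831, 0.1263]
tcp_rot: [[-0.974, 0.228, -0.001], [0.228, 0.974, -0.0], [0.001, -0.0, -1.0]]
force: [0.1, -1.1, -1.5]
opening: 0.112
```

Call:
carry_out(grip=[-1,-1,-1,-1,-1], slide=[[0,0,1],[0,0,1],[0,0,1],[0,0,1],[0,0,0]], twist=[[0,0,0],[0,0,0],[0,0,0],[0,0,0],[0,0,0]])

```text
time_s: 14.35
position: [0.4854, 0.1834, 0.1247]
tcp_rot: [[-0.974, 0.227, -0.0], [0.227, 0.974, -0.0], [0.0, -0.0, -1.0]]
force: [-0.6, -0.6, -1.7]
opening: 0.116
```

Call:
carry_out(grip=[-1,-1,-1,-1], slide=[[0,0,1],[0,0,1],[0,0,1.5],[0,0,0]], twist=[[0,0,0],[0,0,0],[0,0,0],[0,0,0]])

```text
time_s: 14.75
position: [0.4859, 0.1838, 0.1247]
tcp_rot: [[-0.974, 0.227, 0.002], [0.227, 0.974, 0.001], [-0.002, 0.001, -1.0]]
force: [0.7, 0.0, -1.0]
opening: 0.115
```

Call:
carry_out(grip=[-1,-1,-1], slide=[[0,0,1.5],[0,0,1.5],[0,0,1.5]], twist=[[0,0,0],[0,0,0],[0,0,0]])

```text
time_s: 15.05
position: [0.4864, 0.1841, 0.1243]
tcp_rot: [[-0.974, 0.227, 0.003], [0.227, 0.974, 0.001], [-0.003, 0.002, -1.0]]
force: [-4.3, -0.9, 15.0]
opening: 0.114
```

It is in firm contact at the same height, 0.1243. I'll open gently in place.

Call:
carry_out(grip=[-0.75,-0.7,-0.6,-0.5,-0.3,-0.2,-0.2,-0.2], slide=[[0,0,0],[0,0,0],[0,0,0],[0,0,0],[0,0,0],[0,0,0],[0,0,0],[0,0,0]], twist=[[0,0,0],[0,0,0],[0,0,0],[0,0,0],[0,0,0],[0,0,0],[0,0,0],[0,0,0]])

```text
time_s: 15.85
position: [0.4868, 0.184, 0.1229]
tcp_rot: [[-0.974, 0.227, 0.003], [0.227, 0.974, 0.001], [-0.003, 0.002, -1.0]]
force: [-0.4, 0.1, 0.2]
opening: 0.392
```

Run:
```python
from h import *
from rig import bot
s=bot.read_state();w=bot.capture("wrist");cv2.imwrite("pics/w5.png",cv2.resize(w["color"][130:310,230:420,::-1],None,fx=4,fy=4,interpolation=cv2.INTER_CUBIC)[:600])
print(s["force"],s["position"])
```

```text
[-0.38266422  0.07963015  0.15355497] [0.48677746 0.18404979 0.12292362]
```

View pics/w5.png

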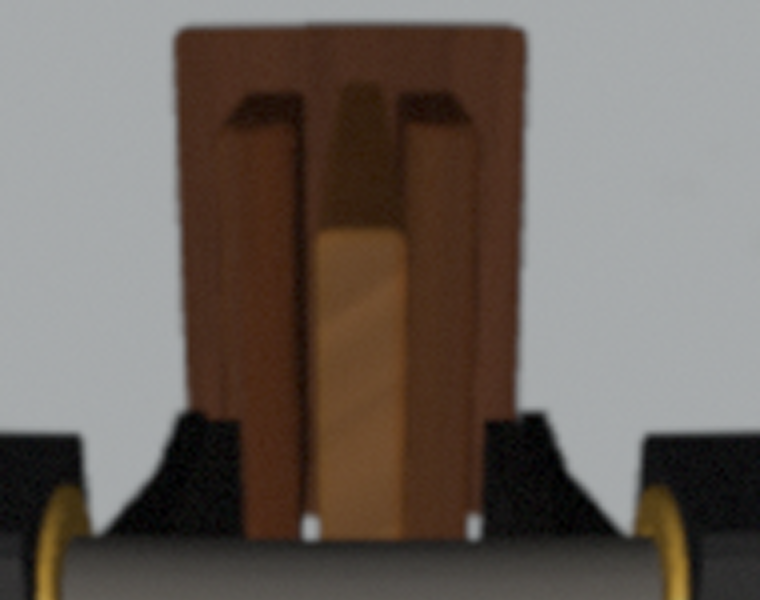

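The board is standing on its own at about (360,400) in the crop, upright with gaps to both fingers. I'll open a little more and withdraw straight up.

Call:
carry_out(grip=[0,0,0,0,0,0,0,0,0,0,0,0], slide=[[0,-0.5,0],[0,-0.5,-2],[0,0,-5],[0,0,-8],[0,0,-10],[0,0,-12],[0,0,-15],[0,0,-15],[0,0,-15],[0,0,-15],[0,0,-10],[0,0,0]], twist=[[0,0,0],[0,0,0],[0,0,0],[0,0,0],[0,0,0],[0,0,0],[0,0,0],[0,0,0],[0,0,0],[0,0,0],[0,0,0],[0,0,0]])

```text
time_s: 17.1
position: [0.4869, 0.1831, 0.2416]
tcp_rot: [[-0.974, 0.227, 0.01], [0.227, 0.974, 0.002], [-0.009, 0.004, -1.0]]
force: [0.7, -0.2, -0.5]
opening: 0.502
```

Run:
```python
from h import *
from rig import bot
s=bot.read_state();w=bot.capture("wrist");c=bot.capture("scene")
P=wrist_pts(w,s["position"],s["tcp_rot"]);m=np.zeros((400,640),bool);m[100:300,250:400]=1
X=P[m&(P[...,2]>.145)&(P[...,2]<.175)];print(s["position"],len(X),X.mean(0),cv2.minAreaRect(X[:,:2].astype(np.float32)*1000))
cv2.imwrite("pics/w6.png",w["color"][:,:,::-1])
cv2.imwrite("pics/s6.png",cv2.resize(c["color"][60:260,230:430,::-1],None,fx=3,fy=3,interpolation=cv2.INTER_CUBIC))
```

```text
[0.48691628 0.18308381 0.2415672 ] 1242 [0.48141451 0.1848882  0.15912222] ((484.9305114746094, 184.1304473876953), (9.754030227661133, 89.31233978271484), 76.649658203125)
```

View pics/w6.png

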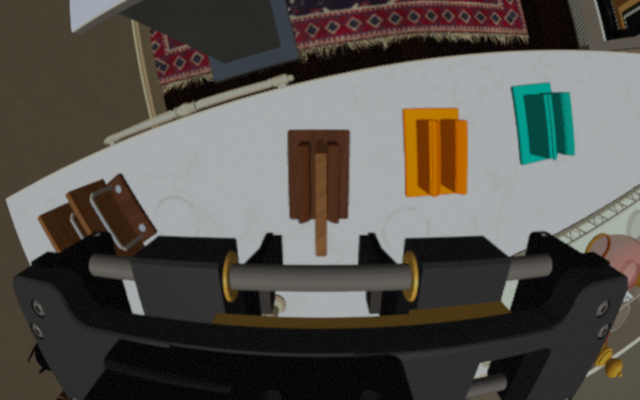

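View pics/s6.png

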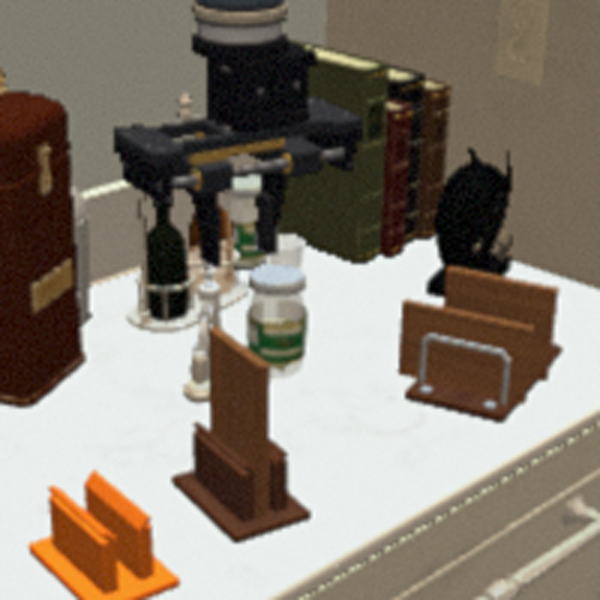

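The board stands upright in the dark stand. Its top edge measures 0.159, so its bottom is at about 0.010, and it is centred to within about 2 mm. The gripper is clear and the other objects look unmoved. Handing in.

```bash
python3 -c "
from rig import bot
print(bot.hand_in())"
```

```text
the job is handed in; nothing more can be done
None
```

The tall board is standing upright in the dark stand's slot, and I handed the job in at about 17 s. I lifted it straight up out of the rack, lowered it until it touched the bottom, opened the gripper gently and withdrew upwards.

**Final position:** the last wrist-camera check, with the gripper well clear, put the board's top edge at 159 mm, so its lower edge is on the slot bottom at about 10 mm. It is centred on the stand to within about 2 mm, so by that measure neither end sticks out, and its direction matches the slot to within a fraction of a degree.

**Other objects:** by eye, the other two boards, the jar and the stopper look unmoved in the last scene picture. I did not measure them again.

**Contact force:** the first touch on the bottom reached about 17 N and was slightly off centre. I raised the board about 2 mm, re-centred it and set it down again at about 15 N. Both are well below the 40 N limit.

**One disagreeing reading:** on the way over, the grip opening and load briefly read as if the board might have slipped. The pictures showed it still held straight, so I treated that as sensor noise.

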